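# Tip the tube rack onto its feet and push it up to the block heater

## Robot

A 6-joint arm with a two-finger parallel gripper is mounted at the origin on the work surface. World frame = base frame: x ahead of the robot, y to its left, z up, the work surface at z = 0. Lengths are in m, angles in rad, forces in N, time in s.
With the tool pointing down it reaches from about 0.35 to 0.975 m from the base axis. Payload 4.9 kg.
Tool frame: the origin (TCP) lies between the finger pads; the fingertips stand 25 mm ahead of it and the grasp point (between the pads) lies 6 mm ahead of it (manip.tcp_to_tips is the z of the fingertips in the tool frame, in m); z points along the fingers, y is the line along which they close (so a half turn about z gives the same grasp; the last joint's range is limited). The gripper opens to 85 mm and grips with 20 to 120 N. Pads are 22 mm wide; open, the fingers measure 114 mm over their backs; the gripper's body (76 mm by 85 mm) begins 54 mm behind the grasp point. The pads swing forward as they close: fully open they stand 13 mm farther back than shut.
Start: joints at [-1.219, 0.053, 1.613, -0, 1.476, -0.119], TCP at [0.283, -0.557, 0.256] pointing down, gripper open.
Joint ranges: [-3.01, 3.01], [-1.01, 2.22], [0.06, 2.58], [-1.02, 4.17], [0.09, 2.62], [-3.14, 3.14]. Speed limits (rad/s): [2.57, 2.57, 3.14, 3.14, 3.14, 3.14].

## Interface

Orientations are given as a unit quaternion [w, x, y, z].
In Python, from plant import manip gives the robot as it stands. The module is installed in compiled form; this text tells all that it offers.
- The arm moves only by the tool arm_command, never from a script. Its argument "moves" is a list of rows, each a list of 3 entries, a list of its own where there are three numbers: the opening, from -1 (shut) to 1 (fully open), then the shift along the tool's x, y, z in units of 0.15 m (1.0 is 0.15 m), then the turn about the tool's z in units of 2 pi rad (1.0 is 2 pi rad). A call has 1 to 20 rows; each row is the pose to reach, as a shift and turn from the pose commanded when the call began, along the tool's axes at that moment, turning the shorter way round; what a row does not reach only later rows make up. A row lasts 1/12 s, in which the tool goes at most 41.7 mm and 7.16 degrees, less where a joint would pass 70% of its speed; a pose out of reach is approached as far as the arm can. A call with a number of a shift or a turn outside -1 to 1 is refused whole. A call with a gripper value outside its range is refused whole. The fingers move at their own pace and stop on an object; the grip force is fixed at half the most. Time passes only in rows, so rows that repeat a pose let the fingers close. It gives the time, the measured TCP pose, the force, the opening and the grip force at its end, in the units of the state.
- manip.state(): the state, without advancing time (a new reading comes with each control period).
- manip.grab_frame(name): name is "scene" or "top"; returns a dict with "frame" (400x640x3 uint8, red, green, blue), "fx", "fy", "cx", "cy" (pixels), "k1" (the pictures are not rectified: a ray, as slopes to the right and down, at radius r is drawn at 1 + k1 r^2 times it, then the intrinsics apply), "R" (3x3) and "t" (3): a world point X has camera coordinates R X + t. Camera axes: x right, y down, z forward; pixel columns grow to the right and rows downward; lengths in m; the calibration is good to about 2 mm. A picture is of the moment at which its call begins. There is no depth.
- manip.job_done(): hands the job in; it is judged then, once.
Trained networks look in a picture, given as the dict that the camera call returned (one of the last four; its "shot" number tells which), for a name from the list of things; names that differ only in an ending like _2 or _b are one class to them, and where a whole thing is asked for, a point or a joint stands for the part that bears it (a point fixed in the world has none). Each returns a list of dicts, best first, with "confidence" (0 to 1); they miss things now and then, are a little off and sometimes report something else, mostly with a low value. They report only what shows in the picture. A call takes as long as a camera call.
- manip.search_frame(picture, target): "extent" ([left, top, right, bottom] in pixels, round what is visible of it).
The state is a dict: "time": time; "joint_pos": joint angles; "joint_vel": joint speeds; "joint_efforts": joint torques, N m; "tool_pos": TCP position; "tool_rot": TCP orientation; "contact_force": force on the tool from outside, world axes, zero at the start; "ft_torque": the same for the moment, N m; "gripper_width": opening from 0.0 (shut) to 1.0 (fully open); "grasp_force": force on a finger pad.
Only numpy, scipy, OpenCV 4.12 (cv2) and the standard library are available. Lean on these libraries where they do the work, as an engineer would, in place of code of your own. Each camera call takes 0.05 s, during which the arm holds its last target. There are 200 camera calls.

## Task

The orange tube rack was left standing on its end to dry. By pushing only, without pinching it or lifting it off the bench, tip it over towards the white block heater so that it stands on its feet with the tube holes up, then push it along the bench until its whole end is flat against the heater's side. Leave the bottle, the tip box and the beaker where they stand.

Things in the scene. Friction and masses are not known exactly. Their poses are not given: they have to be found in the camera images.
- rack: Loose orange tube rack, 0.15-0.3 kg, 180 long, 100 wide, 70 high in use. Starts upright on a 100 x 70 end: white underside to the heater, flat deck with 5 x 3 dark holes (solid to the touch) away from it. Origin: centre of the end it starts on; z along its length (up at start), x out of the deck (level at start; up when on its feet), y across. Deck at x = 35, feet at x = -35, far end at z = 180.
- rack_heel (a point): Middle of the rack's lower edge on its feet side: (-35, 0, 0) in the rack's frame. The rack tips about this edge, which stays on the bench. Pushed high up on the deck, it drops onto its feet by itself once leaned about 21 degrees; centre of mass near its middle.
- rack_end_l (a point): on the rack's far end (top at the start), half way between deck and feet, at the +y long side: (0, 50, 180) in the rack's frame.
- rack_end_r (a point): the same at the -y long side: (0, -50, 180) in the rack's frame.
- heater_face (a point): White block heater, fixed, 200 x 260, 107 high. This point: middle of its flat upright side facing the rack (260 wide, 95 high), 35 above the bench. x points level into the heater, square to that side (the side is the plane x = 0, the rack at negative x), y along it, z up. At the start the rack's lower edge is some 240 to 290 from it, up to 0.25 rad off square; tipped, it lands 50 to 110 short.
- bottle: bystander: clear glass reagent bottle with blue cap, 60 across, 105 tall; origin at the centre of its underside, z up.
- tipbox: bystander: blue pipette-tip box with a clear lid, 70 x 70, 59 tall; origin at the centre of its underside, z up.
- beaker: bystander: white beaker, 64 across, 85 tall; origin at the centre of its underside, z up.

How it is judged:
By the outcome, as a careful person would: the job done as asked, in the order asked, and still so for the second after the job is handed in, with the robot touching nothing.
It also fails if it takes over 58 s, if anything falls off the work surface, if the arm or the gripper's body presses on something with over 40 N, if the wrist force passes 120 N, or if a joint passes its speed limit or range.

## Working session

There is one attempt and no reset: what is moved stays moved. The work goes in short steps, Python scripts to look and compute and a tool call to move; the robot and the scene stay as the last step left them, time stands still between calls to the robot, and variables do not carry over. Pictures are saved under pics/ and viewed, at most 10 in all, crops included, and the job is handed in when it is done.

Besides the shell and the picture viewer there is one more tool, called after "Emit:" as name(argument=value, ...), one argument or row to a line, values as JSON. arm_command: Moves the arm, as the interface text tells. Shifts and turns lie within -1 to 1; 1 stands for 0.15 m of shift or 2 pi rad of turn. Its arguments: {"type":"object","properties":{"moves":{"type":"array"}},"required":["moves"]}

```bash
mkdir -p pics; cat > h.py <<'E'
import numpy as np, cv2
from plant import manip
def K(p): return np.array([[p['fx'],0,p['cx']],[0,p['fy'],p['cy']],[0,0,1.]])
def ray(p,u,v):
    R=np.array(p['R']);t=np.array(p['t'])
    n=cv2.undistortPoints(np.array([[[u,v]]],float),K(p),np.array([p['k1'],0,0,0.]))[0,0]
    return -R.T@t, R.T@np.array([n[0],n[1],1.])
def atz(p,u,v,z):
    o,d=ray(p,u,v); return o+d*(z-o[2])/d[2]
def proj(p,X):
    r,_=cv2.Rodrigues(np.array(p['R'],float))
    return cv2.projectPoints(np.array(X,float).reshape(-1,1,3),r,np.array(p['t'],float),K(p),np.array([p['k1'],0,0,0.]))[0][:,0]
E
python3 - <<'E'
from h import *
s=manip.state();print(s)
for n in("scene","top"):
    p=manip.grab_frame(n);cv2.imwrite(f"pics/{n}0.png",p['frame'][:,:,::-1])
    print(n,p['fx'],p['k1'],(-np.array(p['R']).T@np.array(p['t'])).round(3),np.array(p['R']).round(2).tolist())
    for t in("rack","heater_face","bottle","tipbox","beaker"):
        print(t,[(np.round(d['extent']).tolist(),round(d['confidence'],2)) for d in manip.search_frame(p,t)][:2])
E
```

```text
{'time': 0.0, 'joint_pos': array([-1.21896001e+00,  5.33621878e-02,  1.61431448e+00,  2.40147446e-05,
        1.47599157e+00, -1.18981920e-01]), 'joint_vel': array([-0.00171721, -0.00024994,  0.00106896,  0.00118192, -0.00058034,
       -0.00167274]), 'joint_efforts': array([-2.50874378e-03, -3.93679547e+01, -3.70182431e+01, -3.83768902e-04,
        6.81197052e-03,  3.58079390e-06]), 'tool_pos': array([ 0.2833253 , -0.55644447,  0.25504743]), 'tool_rot': array([-1.03215318e-03,  9.72418744e-01,  2.33239596e-01, -1.08682911e-04]), 'contact_force': array([-1.00506677,  0.02917674, -0.2167498 ]), 'ft_torque': array([0.00707596, 0.03915306, 0.00595634]), 'grasp_force': 0.0, 'gripper_width': 1.00272430423473}
scene 399.65887553057223 -0.10071500834986528 [ 1.076 -0.141  0.836] [[0.28, 0.96, -0.01], [0.78, -0.24, -0.57], [-0.55, 0.15, -0.82]]
rack [([228.0, 172.0, 278.0, 259.0], 0.66)]
heater_face [([349.0, 109.0, 470.0, 225.0], 0.7), ([319.0, 250.0, 348.0, 292.0], 0.23)]
bottle [([274.0, 269.0, 303.0, 306.0], 0.59)]
tipbox [([351.0, 236.0, 390.0, 283.0], 0.81)]
beaker [([318.0, 252.0, 345.0, 294.0], 0.64)]
top 506.49531897242804 0.014437558417296457 [0.42  0.006 1.093] [[0.03, -1.0, -0.0], [-0.99, -0.03, -0.16], [0.16, 0.01, -0.99]]
rack [([386.0, 174.0, 442.0, 238.0], 0.6)]
heater_face [([147.0, 174.0, 269.0, 318.0], 0.78)]
bottle []
tipbox [([382.0, 175.0, 438.0, 242.0], 0.56)]
beaker [([325.0, 119.0, 356.0, 156.0], 0.79)]
```

View pics/scene0.png

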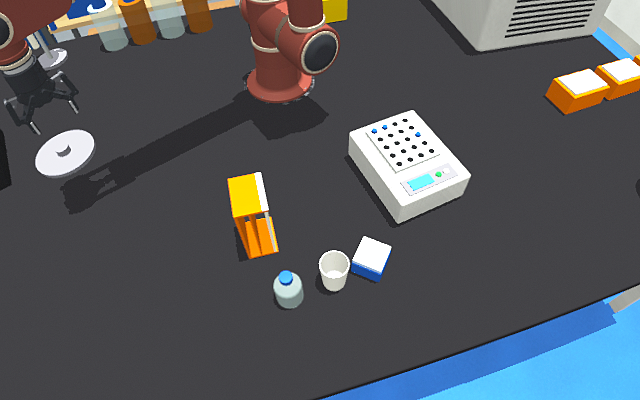

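View pics/top0.png

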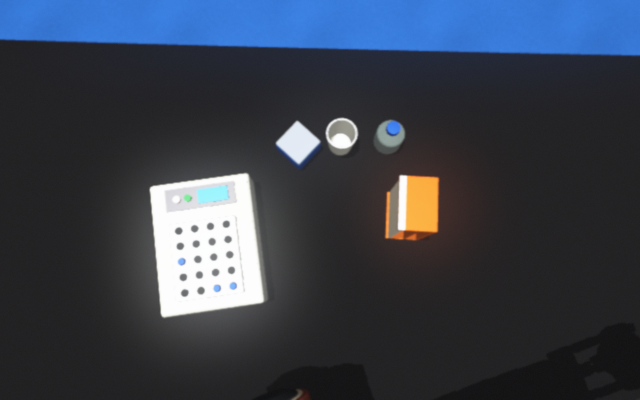

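The scene picture shows the rack upright at (250,215) and the heater at (410,165), with bottle, beaker and tip box in front. In the top picture the rack's top end is at (400-438, 177-240), its white underside is on the left, and the heater's side runs from about (250,175) to (266,300). I'll zoom in on the corners.

```bash
python3 - <<'E'
import cv2,numpy as np
a=cv2.imread("pics/top0.png")
c=cv2.resize(a[165:255,375:455],None,fx=6,fy=6,interpolation=cv2.INTER_CUBIC)
d=cv2.resize(a[165:325,225:285],None,fx=3.375,fy=3.375,interpolation=cv2.INTER_CUBIC)
cv2.imwrite("pics/z0.png",np.hstack([c,d]))
E
```

```text
(no output)
```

View pics/z0.png

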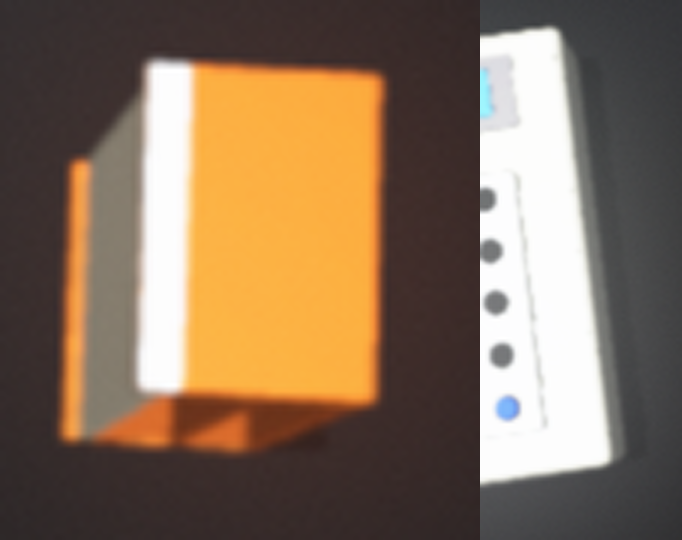

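```bash
python3 - <<'E'
from h import *
np.set_printoptions(precision=4,suppress=True)
p=manip.grab_frame("top")
T=[atz(p,*c,0.18) for c in[(399.3,175),(439,177.5),(438,232.3),(397.7,230)]]
for x in T:print(x)
print([np.linalg.norm(T[i][:2]-T[i-1][:2]).round(4) for i in range(4)])
print("heel",atz(p,385.3,238.3,0),atz(p,387,191.7,0))
H=[atz(p,247.2,173.3,.095),atz(p,264.1,302.8,.095)]
print(H,np.linalg.norm(H[0]-H[1]))
for a,b in((T[0],T[3]),(T[1],T[2]),(H[0],H[1])): d=a-b;print("yaw of edge from x",np.arctan2(d[1],d[0]))
s=manip.grab_frame("scene")
print(proj(s,T+H))
for n,e in(("bottle",(390,122)),):print(atz(p,*e,.105))
for e in((298,145,.059),(341,130,.085)):print(atz(p,*e))
E
```

```text
[ 0.6161 -0.1339  0.18  ]
[ 0.6134 -0.2066  0.18  ]
[ 0.5125 -0.2037  0.18  ]
[ 0.5146 -0.1312  0.18  ]
[np.float64(0.1015), np.float64(0.0728), np.float64(0.101), np.float64(0.0726)]
heel [ 0.5147 -0.1316  0.    ] [ 0.6168 -0.1346  0.    ]
[array([0.6296, 0.1589, 0.095 ]), array([0.3755, 0.1133, 0.095 ])] 0.258166704076112
yaw of edge from x -0.026461728010483895
yaw of edge from x -0.02862292698063689
yaw of edge from x 0.17775803761564518
[[269.7001 208.2765]
 [233.4031 215.9926]
 [227.6809 177.2371]
 [261.4332 170.1668]
 [403.0988 202.9793]
 [348.8877 130.1104]]
[ 0.7413 -0.1263  0.105 ]
[0.7009 0.0607 0.059 ]
[ 0.728  -0.0282  0.085 ]
```

Rack top measures 101 x 73 mm and its lower edge lies at y = -0.132, so the measurements agree. Pushing along +y tips it towards the heater, which is about 0.2 rad off square. Next I move in behind the deck with tool x along +y.

Emit:
arm_command(
  moves=[
    [0.3,[1.0,-0.33,0],-0.171],
    [0.3,[1.0,-0.33,0],-0.171],
    [0.3,[1.0,-0.33,0],-0.171],
    [0.3,[1.0,-0.33,0],-0.171],
    [0.3,[1.0,-0.33,0],-0.171],
    [0.3,[1.0,-0.33,0],-0.171],
    [0.3,[1.0,-0.33,0],-0.171],
    [0.3,[1.0,-0.33,0],-0.171],
    [0.3,[1.0,-0.33,0],-0.171],
    [0.3,[1.0,-0.33,0],-0.171],
    [0.3,[1.0,-0.33,0],-0.171],
  ],
)

```text
time: 1.62
tool_pos: [0.3948, -0.4448, 0.2564]
tool_rot: [0.0, 0.717, 0.697, -0.0]
contact_force: [0.0, 1.0, 0.0]
gripper_width: 0.651
grasp_force: 0.0
```

Emit:
arm_command(
  moves=[
    [0.3,[0.6,0.55,0.2],0],
    [0.3,[0.6,0.55,0.2],0],
    [0.3,[0.6,0.55,0.2],0],
    [0.3,[0.6,0.55,0.2],0],
    [0.3,[0.6,0.55,0.2],0],
  ],
)

```text
time: 2.03
tool_pos: [0.4802, -0.3552, 0.2253]
tool_rot: [-0.001, 0.715, 0.699, -0.0]
contact_force: [-0.7, -1.0, 0.2]
gripper_width: 0.651
grasp_force: 0.0
```

Emit:
arm_command(
  moves=[
    [0.3,[0.55,0.55,0.34],0],
    [0.3,[0.55,0.55,0.34],0],
    [0.3,[0.55,0.55,0.34],0],
    [0.3,[0.55,0.55,0.34],0],
    [0.3,[0.55,0.55,0.34],0],
  ],
)

```text
time: 2.45
tool_pos: [0.564, -0.276, 0.174]
tool_rot: [-0.001, 0.716, 0.698, -0.0]
contact_force: [-0.3, -0.6, 0.3]
gripper_width: 0.648
grasp_force: 0.0
```

Emit:
arm_command(
  moves=[
    [0.3,[0.15,0,0],0],
    [0.3,[0.3,0,0],0],
    [0.3,[0.36,0,0],0],
    [0.3,[0.4,0,0],0],
    [0.3,[0.43,0,0],0],
    [0.3,[0.46,0,0],0],
    [0.3,[0.49,0,0],0],
    [0.3,[0.52,0,0],0],
    [0.3,[0.55,0,0],0],
    [0.3,[0.58,0,0],0],
    [0.3,[0.61,0,0],0],
    [0.3,[0.64,0,0],0],
    [0.3,[0.67,0,0],0],
    [0.3,[0.7,0,0],0],
    [0.3,[0.72,0,0],0],
  ],
)

```text
time: 3.7
tool_pos: [0.5668, -0.168, 0.1752]
tool_rot: [-0.0, 0.716, 0.698, 0.0]
contact_force: [-0.6, 0.6, 0.8]
gripper_width: 0.65
grasp_force: 0.0
```

```bash
python3 - <<'E'
from h import *
p=manip.grab_frame("scene");cv2.imwrite("pics/s1.png",cv2.resize(p['frame'][130:310,180:420,::-1],None,fx=3,fy=3))
E
```

```text
(no output)
```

View pics/s1.png

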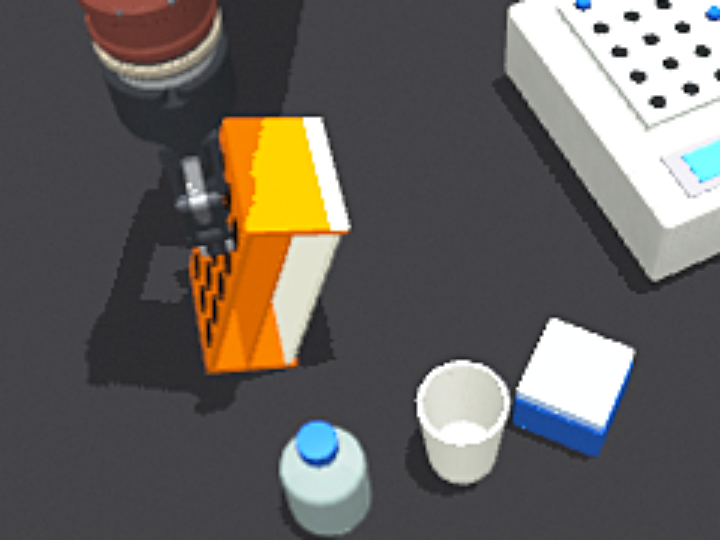

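The rack is leaning towards the heater about its lower edge, with the gripper at (200,200) on the deck. It is clear of the beaker and bottle, so I'll push past the balance point.

Emit:
arm_command(
  moves=[
    [0.3,[0.02,0,0],0],
    [0.3,[0.05,0,0],0],
    [0.3,[0.08,0,0],0],
    [0.3,[0.11,0,0],0],
    [0.3,[0.14,0,0],0],
    [0.3,[0.17,0,0],0],
    [0.3,[0.2,0,0],0],
    [0.3,[0.2,0,0],0],
    [0.3,[0.2,0,0],0],
    [0.3,[0.2,0,0],0],
    [0.3,[0.2,0,0],0],
    [0.3,[0.2,0,0],0],
  ],
)

```text
time: 4.75
tool_pos: [0.5676, -0.1388, 0.1753]
tool_rot: [0.0, 0.716, 0.698, -0.0]
contact_force: [-0.1, 0.6, -0.4]
gripper_width: 0.653
grasp_force: 0.0
```

```bash
python3 - <<'E'
from h import *
p=manip.grab_frame("scene");q=manip.grab_frame("top")
a=cv2.resize(p['frame'][140:310,200:400],None,fx=2,fy=2)
b=cv2.resize(q['frame'][110:280,240:440],None,fx=2,fy=2)
cv2.imwrite("pics/s2.png",np.hstack([a,b])[:,:,::-1]);cv2.imwrite("pics/top2.png",q['frame'][:,:,::-1])
E
```

```text
(no output)
```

View pics/s2.png

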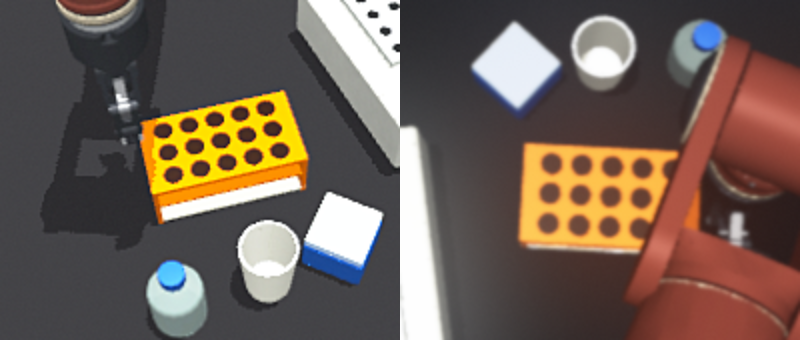

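The rack stands on its feet with the holes up, clear of the tip box and beaker. The far-end corners in the top picture are at about (302,181.5) and (300,231.5). Next I work out where the end lies and the push.

```bash
python3 - <<'E'
from h import *
np.set_printoptions(precision=4,suppress=True)
p=manip.grab_frame("top")
A=atz(p,302,181.5,.07);B=atz(p,300,231.5,.07)
print(A,B,np.linalg.norm(A-B))
d=(A-B)[:2];d/=np.linalg.norm(d);n=np.array([-d[1],d[0]]);print("yaw",np.arctan2(d[1],d[0]),"near end mid",(A+B)[:2]/2-.18*n)
H0=np.array([.6296,.1589]);H1=np.array([.3755,.1133]);h=(H0-H1)/np.linalg.norm(H0-H1);hn=np.array([-h[1],h[0]])
for c in(A,B):print("gap",(H0-c[:2])@hn,"along from middle",(c[:2]-(H0+H1)/2)@h)
E
```

```text
[0.6207 0.0492 0.07  ] [0.5176 0.0498 0.07  ] 0.10316373091866286
yaw -0.00598415476619732 near end mid [ 0.5681 -0.1305]
gap 0.10642243898562513 along from middle 0.10098112177982853
gap 0.08759278226495917 along from middle -0.000449639850162966
```

Emit:
arm_command(
  moves=[
    [0.3,[-0.2,0,0],0],
    [0.3,[-0.4,0,0],0],
    [0.3,[-0.4,0,0],0],
  ],
)

```text
time: 5.15
tool_pos: [0.566, -0.2026, 0.1757]
tool_rot: [0.001, 0.717, 0.697, -0.001]
contact_force: [-0.2, -0.7, 1.0]
gripper_width: 0.645
grasp_force: 0.0
```

Emit:
arm_command(
  moves=[
    [0.3,[0,0,0.25],0],
    [0.3,[0,0,0.5],0],
    [0.3,[0,0,0.7],0],
    [0.3,[0,0,0.8],0],
    [0.3,[0,0,0.84],0],
    [0.3,[0.1,0,0.84],0],
    [0.3,[0.2,0,0.84],0],
    [0.3,[0.28,0,0.84],0],
    [0.3,[0.28,0,0.84],0],
  ],
)

```text
time: 5.9
tool_pos: [0.5682, -0.1541, 0.051]
tool_rot: [0.001, 0.715, 0.699, 0.001]
contact_force: [0.0, 0.4, -0.1]
gripper_width: 0.649
grasp_force: 0.0
```

```bash
python3 - <<'E'
from h import *
np.set_printoptions(precision=3,suppress=True)
s=manip.state();P=s['tool_pos'][:2];print(s['tool_pos'],s['contact_force'])
q=s['tool_rot'];tx=np.array([2*q[1]**2-1,2*q[1]*q[2]]);tx/=np.linalg.norm(tx);ty=np.array([tx[1],-tx[0]]);y0=np.arctan2(ty[1],ty[0]);print("yaw0",y0)
mid=np.array([.5025,.1361]);hy=.178;hn=np.array([-np.sin(hy),np.cos(hy)])
C=np.array([.569,-.0405])
yaw=-.015
for k in range(0,111,6):
    n=np.array([-np.sin(yaw),np.cos(yaw)]);far=C+.09*n;T=C-.102*n
    D=T-P;print(k,"x %.3f y %.3f turn %.4f"%(D@tx/.15,D@ty/.15,-(yaw-y0)/2/np.pi),"gap %.3f"%((mid-far)@hn),far)
    C=C+.006*n;yaw=min(hy,yaw+.193*6/78)
E
```

```text
[ 0.568 -0.154  0.051] [ 0.002  0.379 -0.072]
yaw0 -0.02270118385309355
0 x 0.077 y -0.007 turn -0.0012 gap 0.097 [0.57  0.049]
6 x 0.118 y 0.003 turn -0.0036 gap 0.091 [0.569 0.055]
12 x 0.158 y 0.012 turn -0.0060 gap 0.085 [0.568 0.061]
18 x 0.198 y 0.021 turn -0.0083 gap 0.079 [0.566 0.067]
24 x 0.239 y 0.029 turn -0.0107 gap 0.073 [0.565 0.073]
30 x 0.280 y 0.036 turn -0.0130 gap 0.067 [0.563 0.079]
36 x 0.320 y 0.043 turn -0.0154 gap 0.061 [0.562 0.085]
42 x 0.361 y 0.049 turn -0.0178 gap 0.054 [0.56  0.091]
48 x 0.402 y 0.055 turn -0.0201 gap 0.048 [0.558 0.097]
54 x 0.443 y 0.060 turn -0.0225 gap 0.042 [0.556 0.103]
60 x 0.484 y 0.064 turn -0.0249 gap 0.036 [0.554 0.109]
66 x 0.525 y 0.068 turn -0.0272 gap 0.030 [0.552 0.114]
72 x 0.567 y 0.071 turn -0.0296 gap 0.024 [0.55 0.12]
78 x 0.608 y 0.074 turn -0.0319 gap 0.018 [0.547 0.126]
84 x 0.647 y 0.066 turn -0.0319 gap 0.012 [0.546 0.132]
90 x 0.686 y 0.058 turn -0.0319 gap 0.006 [0.545 0.138]
96 x 0.725 y 0.050 turn -0.0319 gap 0.000 [0.544 0.143]
102 x 0.765 y 0.042 turn -0.0319 gap -0.006 [0.543 0.149]
108 x 0.804 y 0.034 turn -0.0319 gap -0.012 [0.542 0.155]
```

Emit:
arm_command(
  moves=[
    [0.3,[0.04,0,0],0],
    [0.3,[0.08,0,0],-0.0015],
    [0.3,[0.11,0.003,0],-0.003],
    [0.3,[0.14,0.009,0],-0.005],
    [0.3,[0.17,0.015,0],-0.0067],
    [0.3,[0.2,0.021,0],-0.0084],
    [0.3,[0.23,0.027,0],-0.0102],
    [0.3,[0.26,0.032,0],-0.012],
    [0.3,[0.29,0.038,0],-0.0137],
    [0.3,[0.32,0.043,0],-0.0154],
    [0.3,[0.35,0.048,0],-0.017],
    [0.3,[0.38,0.052,0],-0.019],
    [0.3,[0.41,0.056,0],-0.0206],
    [0.3,[0.44,0.06,0],-0.0224],
    [0.3,[0.47,0.063,0],-0.024],
    [0.3,[0.5,0.066,0],-0.026],
    [0.3,[0.53,0.068,0],-0.0276],
    [0.3,[0.56,0.071,0],-0.0295],
    [0.3,[0.59,0.073,0],-0.031],
    [0.3,[0.6,0.073,0],-0.032],
  ],
)

```text
time: 7.57
tool_pos: [0.5804, -0.0662, 0.0493]
tool_rot: [-0.0, 0.642, 0.767, 0.0]
contact_force: [-0.3, -0.3, 0.2]
gripper_width: 0.648
grasp_force: 0.0
```

```bash
python3 - <<'E'
from h import *
p=manip.grab_frame("scene");q=manip.grab_frame("top")
a=cv2.resize(p['frame'][140:290,220:400],None,fx=2,fy=2)
b=cv2.resize(q['frame'][165:265,240:360],None,fx=3,fy=3)
cv2.imwrite("pics/s3.png",np.hstack([a,b])[:,:,::-1])
E
```

```text
(no output)
```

View pics/s3.png

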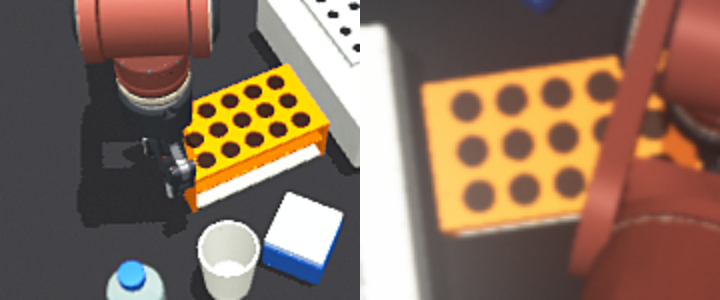

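The rack has turned with the gripper and its end is nearly parallel to the heater. The end corners in the top picture are about (260.7,193.3) and (266.7,241.7), a gap of about 2 cm. Nothing else has moved. I'll measure, then finish.

```bash
python3 - <<'E'
from h import *
np.set_printoptions(precision=4,suppress=True)
p=manip.grab_frame("top")
A=atz(p,260.7,193.3,.07);B=atz(p,266.7,241.7,.07);d=A-B
print(A,B,np.linalg.norm(d),"yaw",np.arctan2(d[1],d[0]))
H0=np.array([.6296,.1589]);H1=np.array([.3755,.1133]);h=(H0-H1)/np.linalg.norm(H0-H1);hn=np.array([-h[1],h[0]])
for c in(A,B):print("gap",(H0-c[:2])@hn,"along",(c[:2]-(H0+H1)/2)@h)
E
```

```text
[0.5938 0.133  0.07  ] [0.4951 0.1163 0.07  ] 0.1000845886225516 yaw 0.16786224935451474
gap 0.0191899375907862 along 0.08926887578538799
gap 0.01821867295497269 along -0.010810999937719308
```

Emit:
arm_command(
  moves=[
    [0.3,[0.02,0,0],0],
    [0.3,[0.04,0,0],0],
    [0.3,[0.06,0,0],0],
    [0.3,[0.08,0,0],0],
    [0.3,[0.09,0,0],0],
    [0.3,[0.1,0,0],0],
    [0.3,[0.11,0,0],0],
    [0.3,[0.12,0,0],0],
    [0.3,[0.12,0,0],0],
  ],
)

```text
time: 8.47
tool_pos: [0.5772, -0.0492, 0.0493]
tool_rot: [0.0, 0.642, 0.766, -0.0]
contact_force: [0.0, -0.5, -0.6]
gripper_width: 0.645
grasp_force: 0.0
```

Emit:
arm_command(
  moves=[
    [0.3,[0.005,0,0],0],
    [0.3,[0.01,0,0],0],
    [0.3,[0.015,0,0],0],
    [0.3,[0.02,0,0],0],
    [0.3,[0.02,0,0],0],
  ],
)

```text
time: 8.88
tool_pos: [0.5772, -0.0491, 0.0498]
tool_rot: [0.002, 0.642, 0.766, -0.002]
contact_force: [-0.9, -11.9, 0.5]
gripper_width: 0.651
grasp_force: 0.0
```

It is in contact at 12 N. I'll press a little more so the end seats square, then back off.

Emit:
arm_command(
  moves=[
    [0.3,[0.005,0,0],0],
    [0.3,[0.01,0,0],0],
    [0.3,[0.015,0,0],0],
    [0.3,[0.015,0,0],0],
  ],
)

```text
time: 9.22
tool_pos: [0.5772, -0.049, 0.0503]
tool_rot: [0.004, 0.642, 0.766, -0.003]
contact_force: [-0.5, -19.9, 0.1]
gripper_width: 0.649
grasp_force: 0.0
```

```bash
python3 - <<'E'
from h import *
q=manip.grab_frame("top");p=manip.grab_frame("scene")
a=cv2.resize(p['frame'][160:260,270:370],None,fx=4,fy=4,interpolation=2)
b=cv2.resize(q['frame'][165:265,220:320],None,fx=4,fy=4,interpolation=2)
cv2.imwrite("pics/s4.png",np.hstack([a,b])[:,:,::-1])
E
```

```text
(no output)
```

View pics/s4.png

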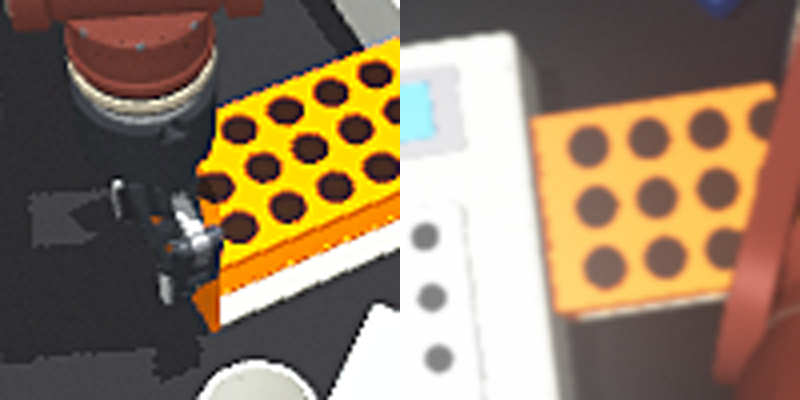

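The end lies along the heater's side, with the line from (532,118) to (556,313) parallel to it. To let it seat fully I'll back off, shut the fingers and press once at the centre.

Emit:
arm_command(
  moves=[
    [0.3,[-0.05,0,0],0],
    [0.3,[-0.15,0,0],0],
    [-1,[-0.15,0,0],0],
    [-1,[-0.15,0,0],0],
    [-1,[-0.15,0,0],0],
    [-1,[-0.15,0,0],0],
    [-1,[-0.15,0,0],0],
    [-1,[-0.15,0,0],0],
    [-1,[-0.15,0,0],0],
    [-1,[-0.1,0,0],0],
    [-1,[-0.07,0,0],0],
    [-1,[-0.05,0,0],0],
    [-1,[-0.03,0,0],0],
    [-1,[-0.015,0,0],0],
    [-1,[0,0,0],0],
    [-1,[0.01,0,0],0],
    [-1,[0.01,0,0],0],
  ],
)

```text
time: 10.73
tool_pos: [0.5772, -0.0503, 0.0508]
tool_rot: [0.006, 0.642, 0.767, -0.005]
contact_force: [-1.0, -29.7, 0.5]
gripper_width: -0.0
grasp_force: 0.0
```

Emit:
arm_command(
  moves=[
    [-1,[-0.04,0,0],0],
    [-1,[-0.15,0,0],0],
    [-1,[-0.4,0,0],0],
    [-1,[-0.6,0,0],0],
    [-1,[-0.7,0,-0.2],0],
    [-1,[-0.7,0,-0.45],0],
    [-1,[-0.8,0,-0.7],0],
    [-1,[-1,0,-0.9],0],
    [-1,[-1,0,-1],0],
    [-1,[-1,-0.3,-1],0],
    [-1,[-1,-0.6,-1],0],
    [-1,[-1,-0.9,-1],0],
    [-1,[-1,-1,-1],0],
    [-1,[-1,-1,-1],0],
  ],
)

```text
time: 11.9
tool_pos: [0.451, -0.2164, 0.1985]
tool_rot: [-0.001, 0.643, 0.766, -0.001]
contact_force: [1.0, 0.6, -0.1]
gripper_width: 0.002
grasp_force: 0.0
```

```bash
python3 - <<'E'
from h import *
q=manip.grab_frame("top");p=manip.grab_frame("scene")
a=cv2.resize(p['frame'][125:305,240:440],None,fx=2,fy=2,interpolation=2)
b=cv2.resize(q['frame'][145:265,220:340],None,fx=3,fy=3,interpolation=2)
cv2.imwrite("pics/s5.png",np.hstack([a,b])[:,:,::-1])
for e in((298,145,.059),(341,130,.085)):pass
for n in("bottle","tipbox","beaker"):print(n,[(np.round(d['extent']).tolist(),round(d['confidence'],2)) for d in manip.search_frame(p,n)][:1])
E
```

```text
bottle [([272.0, 267.0, 302.0, 308.0], 0.96)]
tipbox [([356.0, 237.0, 390.0, 279.0], 0.89)]
beaker [([319.0, 251.0, 346.0, 291.0], 0.57)]
```

View pics/s5.png

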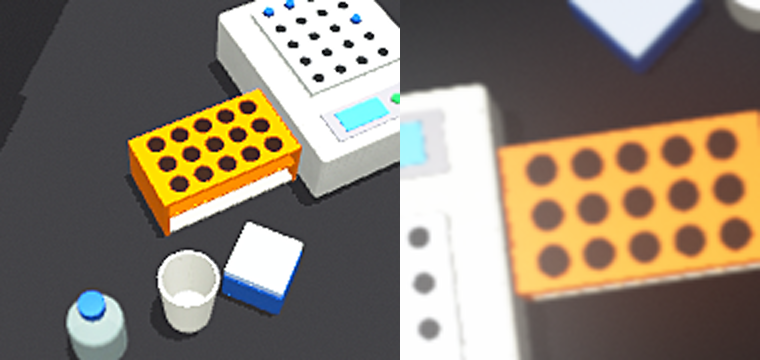

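The rack stands on its feet, holes up, with its whole end against the heater's side: in the left crop the contact line runs from (262,90) to (300,150). The arm is clear and the bystanders haven't moved, so I'm handing it in.

```bash
python3 -c "
from plant import manip
print(manip.job_done())"
```

```text
the job is handed in; nothing more can be done
None
```

I tipped the rack onto its feet by pushing, holes up, then slid it until its end looked flat against the heater in both camera views. The bottle, tip box and beaker stayed put; I handed the job in at about 12 s, and no verdict came back.

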